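Start the fish timer touch-free

TASK

Start the timer for fish: with a fingertip push the dark steel splash shutter on the white timer unit fully open by its black tab, then point at the blue eye from just above it for two seconds, then point at the uncovered start eye on the timer from just above it for two seconds, and finally draw the hand back up well clear of both. The eyes work without contact: touch none of them, and do not bring the fingers close over the green, yellow or red eye. Nothing is to be picked up: leave the cup, jar and shaker where they stand.

Things in the scene. Friction and masses are not known exactly. Their poses are not given: they have to be found in the camera images.
- pod_blue: the BLUE eye: a round blue pod fixed to the counter, 56 mm across and 30 mm high, with a black sensor lens (20 mm across) at the middle of its top. Origin: centre of its underside, so the lens is 30 mm above the origin; z up. It reacts to fingertips held over the middle of the lens (within about 15 mm sideways) at a gap of about 5 to 40 mm.
- pod_green: the GREEN eye: the same pod in green, 56 mm across, 30 mm high, fixed; origin at the centre of its underside. Reacts in the same zone over its lens; not to be set off or touched.
- pod_yellow: the YELLOW eye: the same pod in yellow, 56 mm across, 30 mm high, fixed; origin at the centre of its underside. Reacts in the same zone over its lens; not to be set off or touched.
- pod_red: the RED eye: the same pod in red, 56 mm across, 30 mm high, fixed; origin at the centre of its underside. Reacts in the same zone over its lens; not to be set off or touched.
- timer: white kitchen timer unit fixed to the counter, 120 (x) by 240 (y) by 50 mm high, with a black display at its +y end. Origin: centre of its underside. Its own y axis, which points along its long side from the start eye towards the display, is the direction in which the shutter opens. It stands turned by up to 0.3 rad.
- start_eye: the START eye: black sensor lens 24 mm across in an orange ring 40 mm across, level on the top of the timer unit, 60 mm from the unit's middle towards its -y end, under the shutter until that is opened. Origin: centre of the lens at the height of the unit's top, 50 mm above the counter (the lens stands 2 mm higher); z up. It reacts to fingertips held over its middle (within about 15 mm sideways) at a gap of about 5 to 40 mm.
- shutter (a joint): travel in m of the dark steel splash shutter, a plate 62 (x) by 56 (y) by 3 mm that slides on top of the timer unit (its upper face 57 mm above the counter): 0 covers the start eye, 0.075 is fully open against its stop. It slides along the timer's +y with about 2 N of friction and stays where it is left; it does not spring back.
- shutter_tab (a point): middle of the top edge of the black upright tab on the shutter, 84 mm above the counter. The tab is 44 mm wide across the slide (timer's x), 8 mm thick along the slide, and stands 24 mm above the plate, at the plate's +y end; pushing its -y side with a fingertip opens the shutter. It moves with the shutter; with the shutter shut it is 22 mm along the timer's +y from the start eye.
- cup: loose open steel cup, 60 mm across the rim, 75 mm high, standing; origin at the centre of its underside. To be left alone.
- jar: loose amber jar with a brass cap, 56 mm across, 70 mm high, standing; origin at the centre of its underside. To be left alone.
- shaker: loose aluminium shaker, 44 mm across, 84 mm high, standing; origin at the centre of its underside. To be left alone.
There are look-alikes about, which are no part of the job. There is more than one size of the pod_blue; the one meant has the size given above.

How it is judged:
On the way, in this order (a step that is already met when the one before it is completed fails the run):
1. the shutter is pushed open (value of joint shutter above 0.062 m), for 0.2 s.
2. the fingertips are held just above the blue eye (horizontal distance between the grasp point and pod_blue below 0.022 m and z of the grasp point in the frame of pod_blue between 0.048 and 0.102 m), for 1.5 s.
3. with the shutter open, the fingertips are held just above the start eye (value of joint shutter above 0.062 m and horizontal distance between the grasp point and start_eye below 0.022 m and z of the grasp point in the frame of start_eye between 0.02 and 0.074 m), for 1.5 s.
At the end, for the whole second after the job is handed in: the shutter stands open (more than 62 of its 75 mm), the hand is more than 120 mm from the blue eye and from the start eye, and cup, jar and shaker stand within 12 mm of where they were (value of joint shutter above 0.062 m and distance between the grasp point and pod_blue above 0.12 m and distance between the grasp point and start_eye above 0.12 m and distance of each of cup, jar, shaker from where it was at the start of the episode below 0.012 m and linear speed of each of cup, jar, shaker below 0.02 m/s); the robot touches nothing.
It fails at once if the fingers come close over the green, yellow or red eye ((horizontal distance between the grasp point and pod_green below 0.025 m and height (world z) of the grasp point below 0.095 m) or (horizontal distance between the grasp point and pod_yellow below 0.025 m and height (world z) of the grasp point below 0.095 m) or (horizontal distance between the grasp point and pod_red below 0.025 m and height (world z) of the grasp point below 0.095 m)).
It fails at once if an eye is touched (contact force between any of pod_blue, start_eye, pod_green, pod_yellow, pod_red and anything else above 0.3 N).
It fails at once if the cup, jar or shaker is shifted, tipped or lifted (distance of any of cup, jar, shaker from where it was at the start of the episode above 0.015 m or angle between any of cup, jar, shaker's own z axis and vertical above 0.2 rad).
It also fails if it takes over 58 s, if anything falls off the work surface, if the arm or the gripper's body presses on something with over 40 N, if the wrist force passes 120 N, or if a joint passes its speed limit or range.

ROBOT

A 6-joint arm with a two-finger parallel gripper is mounted at the origin on the work surface. World frame = base frame: x ahead of the robot, y to its left, z up, the work surface at z = 0. Lengths are in m, angles in rad, forces in N, time in s.
With the tool pointing down it reaches from about 0.35 to 0.775 m from the base axis. Payload 5.5 kg.
Tool frame: the origin (TCP) lies midway between the tips of the shut fingers; the grasp point (between the pads) lies behind it (grasp_offset is the z of the grasp point in the tool frame, in m); z points along the fingers, y is the line along which they close (so a half turn about z gives the same grasp; the last joint's range is limited). The gripper opens to 85 mm and grips with 20 to 120 N. Pads are 22 mm wide; open, the fingers measure 114 mm over their backs; the gripper's body (76 mm by 85 mm) begins 54 mm behind the grasp point. The pads swing forward as they close: fully open they stand 13 mm farther back than shut.
Start: joints at [-1.393, 0.313, 0.046, 1.304, 0, 1.431], TCP at [0.18, -0.546, 0.231] pointing down, gripper open.
Joint ranges: [-2.76, 2.76], [-0.86, 1.69], [-1.03, 1.26], [-2.2, 2.34], [-1.47, 1.5], [-3.14, 3.14]. Speed limits (rad/s): [2.57, 2.57, 3.14, 3.14, 3.14, 3.14].

INTERFACE

Orientations are given as a unit quaternion [w, x, y, z].
In Python, from station import * gives the robot as it stands. Calls block until the motion is done:
- reach(position, orientation): joint-space move of the TCP to a pose.
- line_to(position, speed=0.15, ori=None): straight line of the TCP; ori=None keeps the orientation; speed is the mean speed in m/s.
- move_joints(angles): joint-space move.
- gripper_to(opening): finger opening in m; the grip force is fixed at half the most; returns when the fingers have stopped.
- sleep(seconds).
- inverse_kinematics(position, orientation): joint angles nearest the present ones, or None.
- sense(): the state.
- snapshot(name): name is "side" or "top" or "wrist"; returns a dict with "color" (384x512x3 uint8, red, green, blue), "mtx" (3x3 intrinsics, pixels), "dist" ([k1, k2, p1, p2, k3] as OpenCV has them; the pictures are not rectified), "rvec" (rotation vector, rad) and "tvec" (3), from world to camera coordinates, as OpenCV has them; the wrist camera has in their place "tool_from_camera" (4x4, takes a point from camera to tool coordinates, whose origin is the TCP and whose axes are the flange's). Camera axes: x right, y down, z forward; pixel columns grow to the right and rows downward; lengths in m; the calibration is good to about 2 mm. A picture is of the moment at which its call begins: read the wrist's pose just before it. There is no depth.
A pose or a line that the arm cannot do raises MotionError and nothing moves.
- job_done(): hands the job in; it is judged then, once.
Trained networks look in the newest picture that a camera, given by its name, has taken for a name from the list of things; names that differ only in an ending like _2 or _b are one class to them, and where a whole thing is asked for, a point or a joint stands for the part that bears it (a point fixed in the world has none). Each returns a list of dicts, best first, with "confidence" (0 to 1); they miss things now and then, are a little off and sometimes report something else, mostly with a low value. They report only what shows in the picture. A call takes as long as a camera call. They do not tell look-alikes from the thing itself.
- find_in(camera, target): "xyz" ([x, y, z] in m, in world coordinates, good to about 4 mm: the middle of the surface that is visible of it).
- masks_of(camera, target): "pixels" (384x512 bool, what is visible of it).
- pinpoint(camera, target): "xyz" ([x, y, z] in m, in world coordinates, good to about 4 mm: a listed point, or the origin of a listed thing).
The state is a dict: "time": time; "joints": joint angles; "joint_velocities": joint speeds; "tau": joint torques, N m; "ee_pos": TCP position; "ee_rot": TCP orientation; "force": force on the tool from outside, world axes, zero at the start; "wrist_torque": the same for the moment, N m; "opening": finger opening in m; "grasp_force": force on a finger pad.
Only numpy, scipy, OpenCV 4.12 (cv2) and the standard library are available. Lean on these libraries where they do the work, as an engineer would, in place of code of your own. Each camera call takes 0.05 s, during which the arm holds its last target. There are 200 camera calls.

## Working session

There is one attempt and no reset: what is moved stays moved. The work goes in short steps, each a Python script; the robot and the scene stay as the last script left them, time stands still between calls to the robot, and variables do not carry over. Pictures are saved under pics/ and viewed, at most 10 in all, crops included, and the job is handed in when it is done.

```bash
mkdir -p pics; python3 - <<'E'
from station import *
import cv2,numpy as np
ims=[]
for c in ["top","side"]:
    s=snapshot(c); ims.append(s["color"]); cv2.imwrite(f"pics/{c}0.png",s["color"][:,:,::-1])
    for t in ["pod_blue","pod_green","pod_yellow","pod_red","timer","start_eye","shutter_tab","cup","jar","shaker"]:
        print(c,t,[(np.round(d["xyz"],3).tolist(),round(d["confidence"],2)) for d in pinpoint(c,t)][:4])
s=sense();print(s["time"],s["ee_pos"],s["ee_rot"],s["opening"])
try: print(grasp_offset)
except Exception as e: print(e)
E
```

```text
top pod_blue [([0.598, -0.133, -0.002], 0.89), ([0.821, -0.089, -0.001], 0.84), ([0.693, -0.117, -0.002], 0.72)]
top pod_green [([0.483, -0.273, 0.002], 0.63)]
top pod_yellow [([0.461, -0.093, 0.002], 0.87)]
top pod_red [([0.582, -0.262, 0.002], 0.61)]
top timer [([0.524, 0.206, 0.002], 0.96)]
top start_eye []
top shutter_tab [([0.519, 0.178, 0.083], 0.9)]
top cup [([0.499, -0.002, 0.001], 0.7), ([0.519, 0.18, 0.082], 0.22)]
top jar [([0.678, 0.004, -0.006], 0.81)]
top shaker [([0.529, -0.368, 0.0], 0.66)]
side pod_blue [([0.822, -0.091, -0.001], 0.81), ([0.692, -0.114, 0.001], 0.66), ([0.484, -0.274, -0.003], 0.47)]
side pod_green [([0.482, -0.274, -0.003], 0.61)]
side pod_yellow [([0.467, -0.094, 0.001], 0.94), ([0.482, -0.276, -0.001], 0.46)]
side pod_red [([0.586, -0.263, 0.001], 0.82), ([0.518, 0.182, 0.08], 0.41)]
side timer [([0.502, -0.004, -0.001], 0.74), ([0.526, 0.21, 0.005], 0.64)]
side start_eye []
side shutter_tab [([0.516, 0.185, 0.081], 0.75), ([0.674, 0.006, 0.0], 0.34)]
side cup [([0.504, -0.003, 0.002], 0.8)]
side jar [([0.678, 0.002, -0.003], 0.62)]
side shaker [([0.526, -0.367, -0.002], 0.67)]
1.1 [ 0.1796867  -0.54624816  0.23134518] [ 7.17123630e-05  9.87399480e-01  1.58247467e-01 -1.59697534e-05] 0.08554053229825954
-0.0187
```

View pics/top0.png

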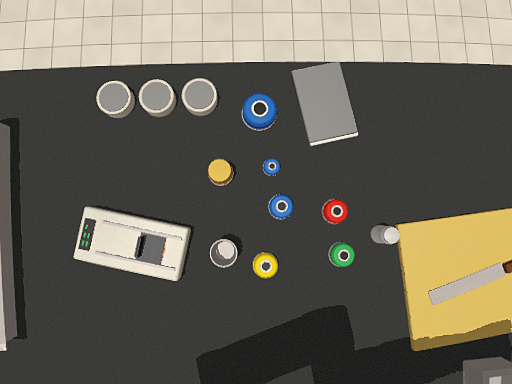

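View pics/side0.png

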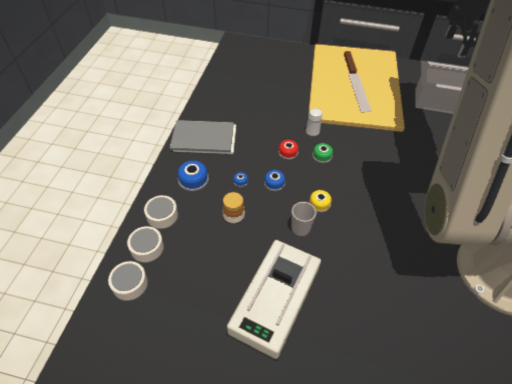

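Top view: the three blue pods are at (281,207), (260,110, large) and (271,167, small). The one at (281,207) matches the red and green pods in size, so the target is at about (0.598, -0.133). The timer spans (80,232) to (185,253), which puts its yaw near -0.2, with the tab at about (140,247). The side view agrees. Next I close the gripper, move above the timer and look from close by.

```bash
cat > h.py <<'E'
from station import *
import cv2,numpy as np
from scipy.spatial.transform import Rotation as R
def ori(a): return [0,np.cos(a/2),np.sin(a/2),0]   # tool down, tool x at world angle a
def look(n):
    p=sense(); s=snapshot("wrist"); cv2.imwrite(f"pics/{n}.png",s["color"][:,:,::-1])
    q=np.array(p["ee_rot"]); T=np.eye(4); T[:3,:3]=R.from_quat(q[[1,2,3,0]]).as_matrix(); T[:3,3]=p["ee_pos"]
    return s,T@s["tool_from_camera"]
def ground(s,C,px,z):
    u=cv2.undistortPoints(np.array(px,float).reshape(-1,1,2),s["mtx"],np.array(s["dist"]))[:,0]
    d=np.c_[u,np.ones(len(u))]@C[:3,:3].T
    return C[:3,3]+d*((z-C[2,3])/d[:,2])[:,None]
E
python3 - <<'E'
from h import *
gripper_to(0)
sl=np.pi/2-0.197
for a in (sl,sl-np.pi):
    print(a,inverse_kinematics([.51,.14,.3],ori(a)))
a=min((sl,sl-np.pi),key=lambda a:abs((inverse_kinematics([.51,.14,.3],ori(a)) if inverse_kinematics([.51,.14,.3],ori(a)) is not None else [9]*6)[5]))
reach([.51,.14,.3],ori(a))
s,C=look("w1"); print(a,C[:3,3])
for t in ["timer","start_eye","shutter_tab"]:
    print(t,[(np.round(d["xyz"],4).tolist(),round(d["confidence"],2)) for d in pinpoint("wrist",t)][:3])
m=masks_of("wrist","timer")
if m:
    mm=m[0]["pixels"].astype(np.uint8); c=max(cv2.findContours(mm,0,1)[0],key=cv2.contourArea)[:,0]
    g=ground(s,C,c,.05); r=cv2.minAreaRect(g[:,:2].astype(np.float32)); print(r,cv2.boxPoints(r))
print(sense()["time"],sense()["ee_pos"],sense()["opening"])
E
```

```text
1.3737963267948965 [0.11606068 0.21283623 0.07957894 1.43753903 0.         1.88385701]
-1.7677963267948966 [ 0.11606068  0.21283623  0.07957894  1.43753903  0.         -1.25773565]
-1.7677963267948966 [0.49417563 0.05713145 0.44356009]
timer [([0.5239, 0.2045, -0.0003], 0.96)]
start_eye [([0.5082, 0.1467, 0.0542], 0.57)]
shutter_tab [([0.5173, 0.1779, 0.0775], 0.67)]
((0.5225961208343506, 0.20153774321079254), (0.2422257959842682, 0.11917361617088318), 76.75940704345703) [[0.43685356 0.0972922 ]
 [0.5528592  0.06999661]
 [0.6083387  0.30578327]
 [0.49233305 0.33307886]]
4.8167 [0.51011141 0.13961147 0.29992532] 6.577349335033871e-05
```

View pics/w1.png

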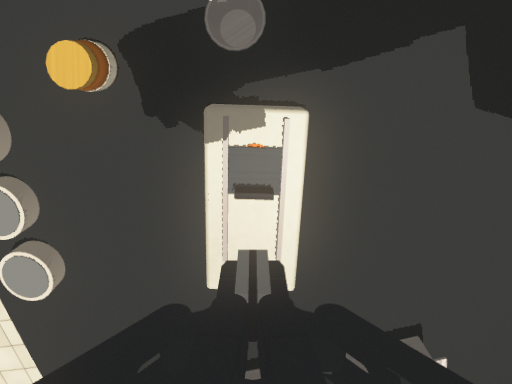

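The wrist view shows the timer spanning (205,105) to (300,290), the shutter at (255,170), its tab at (254,195), and a sliver of the orange ring at (256,146). The rectangle fit gives 242 x 119 mm with a slide angle of 1.340 rad, so the start eye is at about (0.510, 0.145). Now the push.

```bash
python3 - <<'E'
from h import *
a=1.3397; u=np.array([np.cos(a),np.sin(a),0]); e=np.array([.5232,.2028,0])-.06*u
o=ori(a-np.pi)
P=lambda d,z: (e+d*u+[0,0,z]).tolist()
reach(P(-.018,.16),o); line_to(P(-.018,.069),.12)
print(sense()["force"])
line_to(P(.05,.069),.06); print(sense()["force"])
for d in np.arange(.06,.0921,.004):
    line_to(P(d,.069),.04); f=sense()["force"]; print(round(d,3),np.round(f,1),np.round((np.array(sense()["ee_pos"])-e)@u,4))
    if abs(f@u)>8: break
line_to(P(d-.02,.069),.1); line_to(P(d-.03,.25),.2)
reach(P(-.0,.28),o)
s,C=look("w2")
for t in ["start_eye","shutter_tab"]:
    print(t,[(np.round(q["xyz"],4).tolist(),round((np.array(q["xyz"])-e)@u,3),round(q["confidence"],2)) for q in pinpoint("wrist",t)][:3])
print(e,sense()["time"])
E
```

```text
[-0.71333253  0.93171227 -0.17292886]
[ 0.07248742 -0.15236922  0.05498495]
0.06 [ 0.  -0.1 -0. ] 0.0605
0.064 [ 0.7 -1.1  0.3] 0.0644
0.068 [ 0.6  0.4 -0.4] 0.0684
0.072 [-1.1  0.2  0.3] 0.0724
0.076 [-0.2  0.7  0. ] 0.0764
0.08 [-0.1  0.4 -0.3] 0.0804
0.084 [ 0.3 -0.3  0.2] 0.0844
0.088 [ -2.  -11.    3.7] 0.0848
start_eye [([0.5065, 0.1493, 0.0537], np.float64(0.004), 0.62), ([0.5001, -0.0024, -0.001], np.float64(-0.145), 0.46)]
shutter_tab [([0.5333, 0.2388, 0.0771], np.float64(0.097), 0.6)]
[0.50945731 0.14439505 0.        ] 11.7
```

View pics/w2.png

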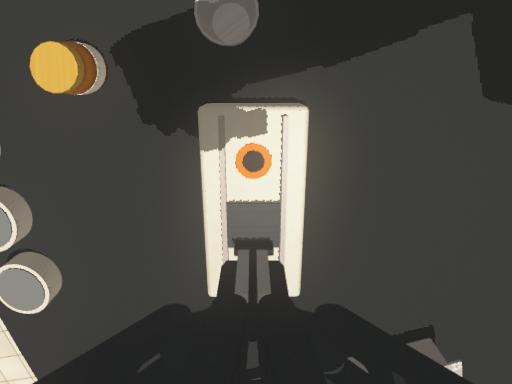

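The shutter stands against its stop. The start eye is fully uncovered at (253,161), with the tab about 97 mm along from it. Next: the blue eye, the start eye, then retreat.

```bash
python3 - <<'E'
from h import *
a=1.3397; o=ori(a-np.pi)
s0=snapshot("wrist"); s,C=look("w2b"); e=ground(s,C,[[253,161]],.052)[0]; print("eye",e)
e=(e+[.5095,.1444,0])/2
line_to([.51,.144,.28])
b=np.array([.598,-.133])
reach([*b,.25],o)
s,C=look("w3")
L=[np.array(q["xyz"]) for q in pinpoint("wrist","pod_blue")]; print(L)
L=[q for q in L if np.linalg.norm(q[:2]-b)<.02]
if L: b=(b+L[0][:2])/2
print(b)
line_to([*b,.058],.12); print(sense()["ee_pos"]); sleep(2.0)
line_to([*b,.25],.2)
reach([*e[:2],.2],o); line_to([*e[:2],.082],.12); print(sense()["ee_pos"]); sleep(2.0)
line_to([*e[:2],.3],.2); s=sense(); print(s["time"],s["force"])
snapshot("top"); 
for t in ["shutter_tab","cup","jar","shaker"]: print(t,[np.round(q["xyz"],3) for q in pinpoint("top",t)][:1])
cv2.imwrite("pics/top9.png",snapshot("top")["color"][:,:,::-1])
E
```

```text
eye [0.50926102 0.14827906 0.052     ]
[array([ 0.6005, -0.1309,  0.0025]), array([ 0.8204, -0.0884, -0.0051]), array([ 0.6888, -0.1142,  0.0014])]
[ 0.59925 -0.13195]
[ 0.59984104 -0.13215077  0.05881327]
[0.51008132 0.14631323 0.08269905]
23.65 [-0.34466994 -0.37369182 -0.89086864]
shutter_tab [array([0.536, 0.243, 0.084])]
cup [array([ 0.502, -0.004,  0.   ])]
jar [array([ 0.682,  0.002, -0.003])]
shaker [array([ 0.528, -0.368, -0.   ])]
```

View pics/w3.png

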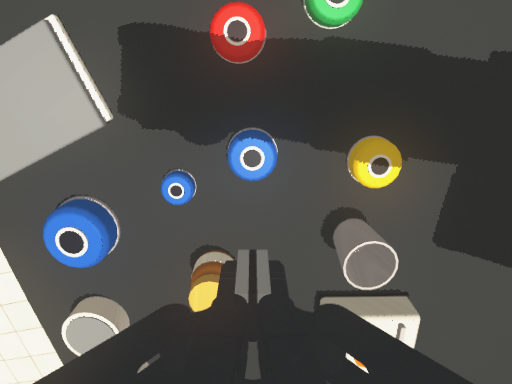

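View pics/top9.png

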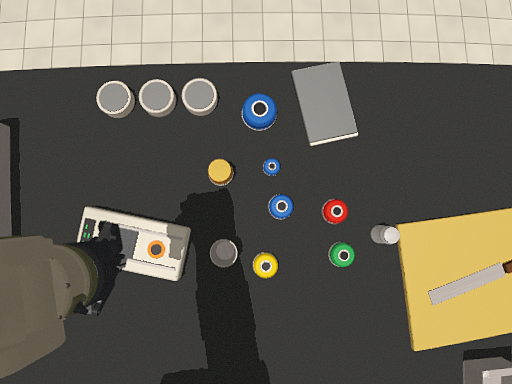

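The close view shows the pod I pointed at, at (252,155), is the middle-sized blue one. In the final top view the shutter is open with the start eye showing at (156,249). The cup, jar and shaker are where they were and the hand is clear.

```bash
python3 -c "
from station import *
print(job_done())"
```

```text
the job is handed in; nothing more can be done
None
```

I pushed the shutter fully open, held the fingertips over the blue eye and then the start eye for two seconds each, drew the hand back up clear and handed the job in at about 24 s; no verdict was returned.

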